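# Hold the portafilter against the grinder's dosing switch

### The arm

A 7-joint arm with a two-finger parallel gripper is mounted at the origin on a cart in front of the work surface, level with it; the furniture and walls round the work are solid. World frame = base frame: x ahead of the robot, y to its left, z up, the work surface at z = 0. Lengths are in mm, angles in degrees, forces in N, time in s.
With the tool pointing down it reaches from about 400 to 850 mm from the base axis. Payload 10.4 kg.
Tool frame: the origin (TCP) lies between the finger pads, 19 mm behind the fingertips; this is the grasp point; z points along the fingers, y is the line along which they close (so a half turn about z gives the same grasp; the last joint's range is limited). The gripper opens to 85 mm and grips with 20 to 120 N. Pads are 22 mm wide; open, the fingers measure 114 mm over their backs; the gripper's body (76 mm by 85 mm) begins 54 mm behind the grasp point. The pads swing forward as they close: fully open they stand 13 mm farther back than shut.
Start: joints at [-66.383, 19.034, -3.707, 83.658, 1.238, 77.344, -5.071], TCP at [263.258, 566.872, 250.038] pointing down, gripper open.
Joint ranges: [-148.97, 148.97], [-28.65, 121.19], [-84.17, 76.75], [9.2, 138.47], [-72.65, 252.65], [3.7, 117.97], [-149.18, 149.18]. Speed limits (degrees/s): [127.2, 127.2, 159.86, 159.86, 180, 180, 180].

### API

Orientations are given as [roll, pitch, yaw] about the fixed x, y, z axes, in that order (R = Rz(yaw) Ry(pitch) Rx(roll)).
In Python, from workcell import * gives the robot as it stands.
- The arm moves only by the tool arm_command, never from a script. Its arguments are lists of equal length, an entry for each row: "hand": the opening, from -1 (shut) to 1 (fully open); "delta_pos": the shift along the tool's x, y, z scaled (see below), a list of three; "roll": the turn about the tool's z scaled (see below). A call has 1 to 8 rows; each row is the pose to reach, as a shift and turn from the pose commanded when the call began, along the tool's axes at that moment; what a row does not reach only later rows make up. The controller multiplies each number of a shift by 400 mm and each number of a turn by 45 degrees. A row lasts 1/12 s, in which the tool goes at most 41.7 mm and 7.16 degrees, less where a joint would pass 70% of its speed; a pose out of reach is approached as far as the arm can. A call with a number of a shift or a turn outside -1 to 1 is refused whole. A call with a gripper value outside its range is refused whole. The fingers move at their own pace and stop on an object; "squeeze" is the grip in N (left out, the last holds). Time passes only in rows, so rows that repeat a pose let the fingers close. It gives the time, the measured TCP pose, the force, the opening and the grip force at its end, in the units of the state.
- observe(): the state, without advancing time (a new reading comes with each control period).
- capture(name): name is "scene" or "top" or "wrist"; returns a dict with "frame" (420x560x3 uint8, red, green, blue), "vfov" (degrees; the focal length in pixels is half the picture's height over the tangent of half this angle, whatever the lens; pixels are square), "cx", "cy" (the principal point, pixels), "distortion" ([k1, k2, p1, p2, k3] as OpenCV has them; the pictures are not rectified), "R" (3x3) and "t" (3): a world point X has camera coordinates R X + t; the wrist camera has in their place "T_tool_cam" (4x4, takes a point from camera to tool coordinates, whose origin is the TCP and whose axes are the flange's). Camera axes: x right, y down, z forward; pixel columns grow to the right and rows downward; lengths in mm; the calibration is good to about 2 mm. A picture is of the moment at which its call begins: read the wrist's pose just before it. There is no depth.
- job_done(): hands the job in; it is judged then, once.
The state is a dict: "clock": time; "joints": joint angles; "joint_vel": joint speeds; "joint_torque": joint torques, N m; "eef_pos": TCP position; "eef_rot": TCP orientation; "wrist_force": force on the tool from outside, world axes, zero at the start; "ft_torque": the same for the moment, N m; "width": opening from 0.0 (shut) to 1.0 (fully open); "grasp_force": force on a finger pad.
Only numpy, scipy, OpenCV 4.12 (cv2) and the standard library are available. Lean on these libraries where they do the work, as an engineer would, in place of code of your own. Each camera call takes 0.05 s, during which the arm holds its last target. There are 200 camera calls.

### The job

Start a dose of coffee: pick up the portafilter by its handle, slide it in from the front between the two bars of the coffee grinder's fork, level, with its rim on or just above the bars, and with its cup push the spring-loaded switch at the back of the fork 8 to 14 mm in, which brings the cup under the chute. The grinder runs only while the switch is held, so finish still gripping the handle and keeping the switch pressed; be gentle, do not ram the switch or force the grinder, and leave the tamper and the glasses where they stand.

Things in the scene. Friction and masses are not known exactly. Their poses are not given: they have to be found in the camera images.
- portafilter: Espresso portafilter, 0.25 to 0.36 kg, lying on its cup on the mat. Origin: centre of the cup's flat underside; z up; the handle runs along -x. Steel cup 62 mm in diameter, z = 0 to 30 mm; above it a rim 76 mm in diameter, z = 30 to 40 mm, with lugs at +y and -y out to 45 mm. Centre of mass about 20 mm from the cup's axis towards the handle.
- handle (a point): Mid-point of the portafilter's black flat-sided handle, 120 mm from the cup's axis and 28 mm above the cup's underside; axes as the portafilter's. The handle is 26 mm wide and 24 mm high, 110 mm long (x = -64 to -174 mm from the cup's axis), level; grip it here from above, across.
- grinder: Grey coffee grinder, dark hopper, 333 mm tall, 124 mm wide, fixed. Origin: on the worktop straight under the chute; z up, +x from the fork's open front end back to the column. Foot plate x = -57 to 193 mm, 24 mm high; column from x = 62 mm; the nose over the chute reaches to x = -26 mm, y = +-25 mm, underside 154 mm up; the chute hangs from it at x = 0, its mouth 120 mm up.
- fork (a point): Point on the chute's axis level with the tops of the fork's bars, 85 mm above the worktop; axes as the grinder's. Fork: two level steel bars 12 mm thick along x at y = +-40 mm (68 mm free between), open to -x; tips flare outwards from x = -10 to -25 mm. In place, the portafilter's origin lies 30 mm below this point, its handle towards -x.
- switch (a joint): Travel in m of the spring-loaded switch between the bars: 0 = out, 0.016 = on its end stop; pressed along the grinder's +x. It takes about 4 N to begin to move and 11 N at the end (0.45 N per mm). At 0.011 the cup is exactly under the chute.
- switch_face (a point): Black round cap of the switch, 20 mm in diameter, which the cup pushes. The point is the centre of its front face; unpressed this is 20 mm behind the chute's axis (grinder x = 20 mm), 68 mm above the worktop, midway between the bars. It moves with the switch; x is the pressing direction.
- mat: Black rubber tamping mat, 125 x 190 x 5 mm, fixed on the worktop, under the portafilter and the tamper. Origin: centre of its underside. The space between the robot and the worktop is free to move through: the open room door that the pictures' backdrop draws there is not solid (it is shut, off to the right).
- tamper: Tamper, steel foot 57 mm wide with a dark wooden knob, 93 mm tall, standing on the mat to the left of the portafilter. Origin: centre of its underside. Leave it alone.
- shot_glass_a: Shot glass, 48 mm wide, 61 mm tall, standing behind the mat. Origin: centre of its underside. Leave it alone.
- shot_glass_b: Another like glass beside it. Leave it alone.
Mind the look-alikes: they are no part of the job. There is more than one size of the portafilter; the one meant has the size given above.

How it is judged (in metres and radians):
On the way:
1. the portafilter is lifted clear of the mat, gripped in the fingers (height (world z) of portafilter above 0.03 m and contact force between portafilter and the fingers above 2 N and contact force between portafilter and mat below 0.1 N and value of joint switch below 0.002 m), for 0.2 s.
At the end, for the whole second after the job is handed in: The fingers still grip the handle (TCP within 65 mm of its middle); the cup keeps the switch 7.5 to 14.5 mm in (over 3 N, no robot part on the cap); portafilter at rest, level within 0.12 rad, axis within 8 mm of the chute's, rim from 4 mm below to 5 mm above its height on the bars (value of joint switch between 0.0075 and 0.0145 m and contact force between portafilter and switch above 3 N and contact force between portafilter and the fingers above 2 N and contact force between switch and the arm below 0.2 N and contact force between switch and the fingers below 0.2 N and horizontal distance between portafilter and fork below 0.008 m and z of portafilter in the frame of fork between -0.034 and -0.025 m and angle between portafilter's own z axis and vertical below 0.12 rad and linear speed of portafilter below 0.02 m/s and distance between the grasp point and handle below 0.065 m); the arm keeps its last pose, push and grip.
It fails at once if the switch is rammed: more than 20 N on its cap (contact force between switch and anything else above 20 N).
It fails at once if the grinder is forced: more than 30 N between portafilter and grinder, or between the robot and the grinder (contact force between any of portafilter, the arm, the fingers and grinder above 30 N).
It fails at once if the tamper or a glass is moved by more than 30 mm or tipped (distance of any of tamper, shot_glass_a, shot_glass_b from where it was at the start of the episode above 0.03 m or angle between any of tamper, shot_glass_a, shot_glass_b's own z axis and vertical above 0.4 rad).
It also fails if it takes over 40 s, if anything falls off the work surface, if the arm or the gripper's body presses on something with over 40 N, if the wrist force passes 120 N, or if a joint passes its speed limit or range.

## Working session

There is one attempt and no reset: what is moved stays moved. The work goes in short steps, Python scripts to look and compute and a tool call to move; the robot and the scene stay as the last step left them, time stands still between calls to the robot, and variables do not carry over. Pictures are saved under pics/ and viewed, at most 12 in all, crops included, and the job is handed in when it is done.

Besides the shell and the picture viewer there is one more tool, called as name(argument=value, ...) on one line, values as JSON. arm_command: Moves the arm, as the interface text tells. Shifts and turns lie within -1 to 1; 1 stands for 400 mm of shift or 45 degrees of turn. Its arguments: {"type":"object","properties":{"hand":{"type":"array","items":{"type":"number"}},"delta_pos":{"type":"array","items":{"type":"array","items":{"type":"number","minimum":-1,"maximum":1}}},"roll":{"type":"array","items":{"type":"number","minimum":-1,"maximum":1}},"squeeze":{"type":"number"}},"required":["hand","delta_pos","roll"]}

```bash
mkdir -p pics
cat > h.py <<'E'
from workcell import *
import numpy as np, cv2, pickle
def cam(n):
    s=observe(); c=capture(n); c['s']=s
    f=210/np.tan(np.radians(c['vfov'])/2)
    c['K']=np.array([[f,0,c['cx']],[0,f,c['cy']],[0,0,1.]])
    if 'R' not in c or n=='wrist':
        from scipy.spatial.transform import Rotation as Ro
        T=np.eye(4);T[:3,:3]=Ro.from_euler('xyz',s['eef_rot'],degrees=True).as_matrix();T[:3,3]=s['eef_pos']
        W=np.linalg.inv(T@np.array(c['T_tool_cam']));c['R']=W[:3,:3];c['t']=W[:3,3]
    c['R']=np.array(c['R']);c['t']=np.array(c['t']).ravel()
    return c
def ray(c,uv):
    p=cv2.undistortPoints(np.array(uv,float).reshape(-1,1,2),c['K'],np.array(c['distortion'],float)).reshape(-1,2)
    return -c['R'].T@c['t'], np.c_[p,np.ones(len(p))]@c['R']
def plane(c,uv,z):
    o,d=ray(c,uv); return o+d*((z-o[2])/d[:,2])[:,None]
def proj(c,X):
    return cv2.projectPoints(np.array(X,float).reshape(-1,1,3),cv2.Rodrigues(c['R'])[0],c['t'],c['K'],np.array(c['distortion'],float))[0].reshape(-1,2)
E
python3 - <<'E'
from h import *
for n in('scene','top'):
    c=cam(n);pickle.dump(c,open(n+'.pkl','wb'));cv2.imwrite(f'pics/{n}0.png',cv2.resize(c['frame'][:,:,::-1],(800,600)))
    print(n,c['vfov'],-c['R'].T@c['t'],c['distortion'])
print(c['s'])
E
```

```text
scene 47.303819277873984 [496.23990419 654.02379127 643.33738301] [-0.13204556  0.          0.          0.          0.        ]
top 54.11867463559598 [479.28088798  -9.51279227 920.63063607] [-0.00168284  0.          0.          0.          0.        ]
{'clock': 0.05, 'joints': array([-66.38403041,  19.07059033,  -3.70724406,  83.70505428,
         1.23816699,  77.34263906,  -5.06992928]), 'joint_vel': array([ 0.14271161, -0.06685694,  0.00482582,  0.00449602, -0.07080951,
        0.00622566,  0.01875055]), 'joint_torque': array([ 1.33108126e-03, -6.27375126e+01,  4.89085028e-02, -3.92850816e+01,
        1.62379589e-02,  7.22594181e-03,  2.72241856e-06]), 'eef_pos': array([263.11637605, 566.54398248, 249.23893237]), 'eef_rot': array([-1.79921696e+02,  4.11271453e-03,  1.55091406e+02]), 'wrist_force': array([-0.45307273, -0.16032633,  0.34553062]), 'ft_torque': array([ 0.03157654,  0.03095479, -0.01226469]), 'grasp_force': 0.0, 'width': 0.9994805751366889}
```

View pics/scene0.png

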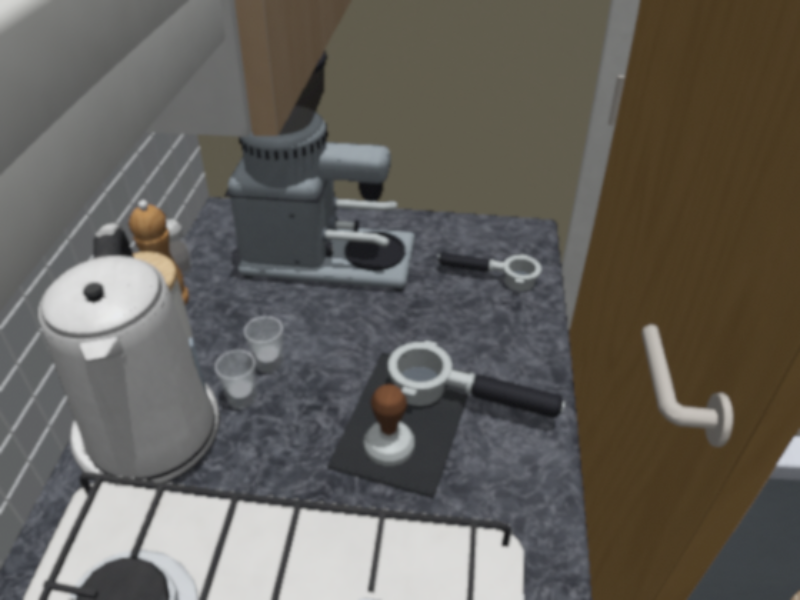

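View pics/top0.png

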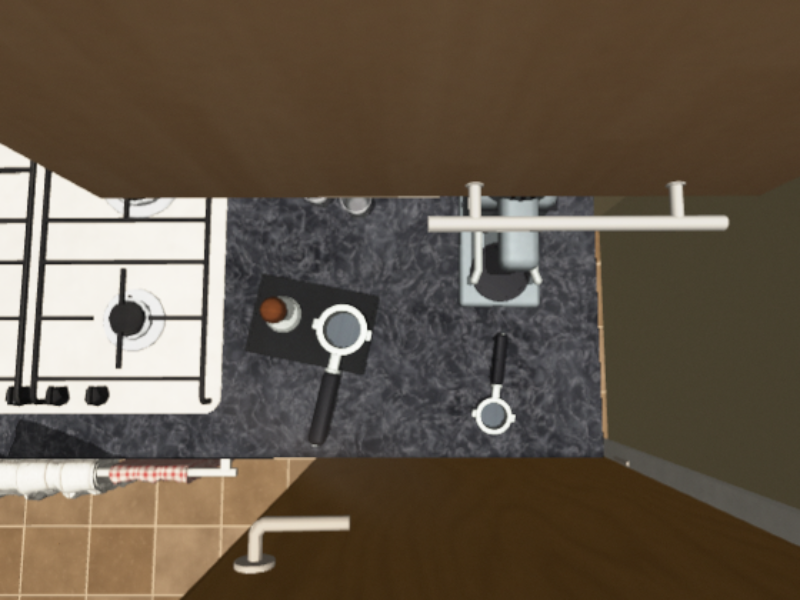

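The scene picture shows the large portafilter on the mat (rim at 420,372, handle towards 515,395). The grinder is at (320,200), with its fork at (365,220). In the top picture the large rim is at (342,329), the handle end at (318,440), and the foot plate's front edge runs from (461,305) to (539,305).

Candidates for "portafilter":
- the large one on the mat, top (342,329)
- the small one by the grinder, top (493,414)

I choose the one on the mat next to the tamper. I'll check its size by measuring it and looking at a crop.

Run:
```python
from h import *
c=pickle.load(open('top.pkl','rb'));k=.7
f=c['frame'];g=cv2.cvtColor(f,cv2.COLOR_RGB2GRAY);hsv=cv2.cvtColor(f,cv2.COLOR_RGB2HSV)
m=((g>150)&(hsv[:,:,1]<60)).astype(np.uint8)
for name,(x0,y0,x1,y1),z in(('big',(215,205,265,255),45),('small',(325,272,365,308),40)):
    s=np.zeros_like(m);s[y0:y1,x0:x1]=m[y0:y1,x0:x1]
    cs,h=cv2.findContours(s,cv2.RETR_CCOMP,cv2.CHAIN_APPROX_NONE)
    for i,q in enumerate(cs):
        if len(q)>25:
            e=cv2.fitEllipse(q);P=plane(c,[e[0]],z)[0];mmpp=(c['R']@P+c['t'])[2]/c['K'][0,0]
            print(name,'hole' if h[0,i,3]>=0 else 'outer',P.round(1),np.array(e[1])*mmpp,cv2.boundingRect(q))
d=(g<32).astype(np.uint8);s=np.zeros_like(d);s[255:318,205:245]=d[255:318,205:245]
q=max(cv2.findContours(s,0,1)[0],key=cv2.contourArea);b=cv2.boxPoints(cv2.minAreaRect(q));print('handle',plane(c,b,36).round(1))
fp=np.array([[461,305],[539,305]])*k
print('plate front',plane(c,fp,24).round(1)); 
print('bar tips',plane(c,np.array([[474,282],[538,282]])*k,85).round(1))
cv2.imwrite('pics/crop1.png',np.hstack([cv2.resize(f[190:320,195:275,::-1],(369,600),interpolation=2),cv2.resize(f[130:240,310:390,::-1],(430,600),interpolation=2)]))
```

```text
big outer [528.8  88.   45. ] [78.87669272 83.24773441] (218, 213, 42, 42)
big hole [532.1  87.9  45. ] [56.94416243 58.09494703] (225, 217, 28, 28)
small outer [ 407.4 -138.    40. ] [55.72063117 61.45037674] (330, 272, 31, 32)
small hole [ 404.1 -138.    40. ] [40.20023109 41.25973168] (336, 281, 20, 21)
handle [[441.9  96.9  36. ]
 [462.8  93.6  36. ]
 [462.3  90.9  36. ]
 [441.4  94.2  36. ]]
plate front [[ 569.6  -93.9   24. ]
 [ 569.2 -213.3   24. ]]
bar tips [[ 596.6 -107.3   85. ]
 [ 596.3 -199.    85. ]]
```

View pics/crop1.png

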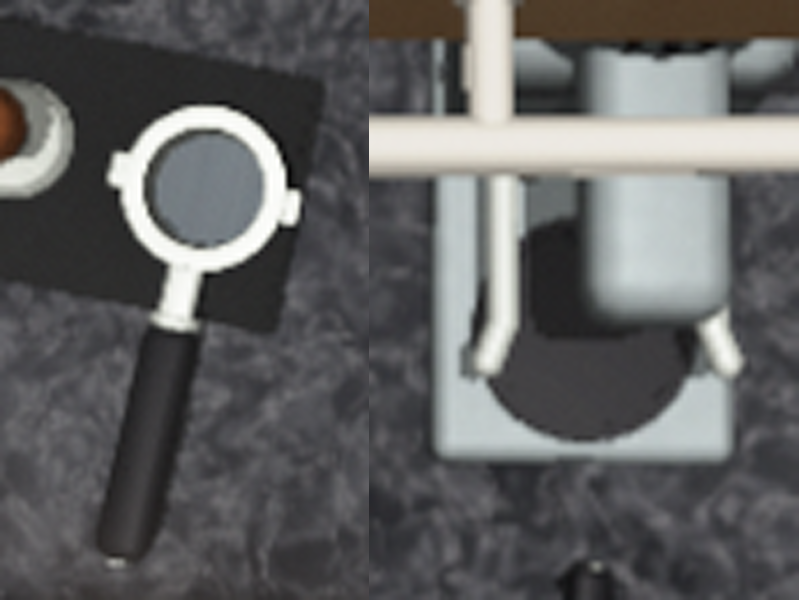

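The crop confirms it. The mat's portafilter has a rim about 78 mm across with lugs, where the small one's is about 56 mm. Its handle runs to (116,560) in the crop. The grinder's bars and plate front look square to the world axes. Next I'll work out the handle axis and the move to hover above it.

```bash
cat >> h.py <<'E'
from scipy.spatial.transform import Rotation as Ro
def go(p,yaw=None,s=None):
    s=s or observe();R=Ro.from_euler('xyz',s['eef_rot'],degrees=True).as_matrix()
    d=R.T@(np.array(p)-s['eef_pos'])/400
    t=0 if yaw is None else -(((yaw-s['eef_rot'][2]+180)%360)-180)/45
    print('delta',d.round(4),'roll',round(t,4),'| pos',s['eef_pos'].round(1),'rot',s['eef_rot'].round(2))
E
python3 - <<'E'
from h import *
c=pickle.load(open('top.pkl','rb'))
pts=np.array([[116,556],[183,290],[205,188]])/4.615+[195,190]
P=np.r_[plane(c,pts[:1],33),plane(c,pts[1:2],38),plane(c,pts[2:],45)];print(P.round(1))
d=P[2]-P[0];print(np.degrees(np.arctan2(d[1],d[0])),np.hypot(*d[:2]))
u=d[:2]/np.hypot(*d[:2]);print('mid',P[2,:2]-120*u)
go([425,107,250],168)
E
```

```text
[[363.2 126.6  33. ]
 [484.3  96.5  38. ]
 [531.1  86.   45. ]]
-13.5969983674916 172.74879755757868
mid [414.4943544  114.19072123]
delta [-8.510e-01 -8.715e-01 -6.000e-04] roll -0.2869 | pos [263.1 566.6 249.3] rot [-179.93    0.    155.09]
```

arm_command(hand=[1,1,1,1,1,1,1], delta_pos=[[-0.85,-0.87,0],[-0.85,-0.87,0],[-0.85,-0.87,0],[-0.85,-0.87,0],[-0.85,-0.87,0],[-0.85,-0.87,0],[-0.85,-0.87,0]], roll=[-0.25,-0.25,-0.25,-0.25,-0.25,-0.25,-0.25])

```text
clock: 0.68
eef_pos: [360.4, 289.7, 249.8]
eef_rot: [180.0, -0.0, 166.3]
wrist_force: [1.2, 0.3, -0.4]
width: 0.999
grasp_force: 0.0
```

Run:
```python
from h import *
go([425,110,250],166.4)
```

```text
delta [-0.2631 -0.3983 -0.0006] roll -0.0014 | pos [360.4 289.7 249.8] rot [ 1.7999e+02 -2.0000e-02  1.6634e+02]
```

arm_command(hand=[1,1,1,1,1,1,1,1], delta_pos=[[-0.26,-0.39,0],[-0.26,-0.39,0],[-0.26,-0.39,0],[-0.26,-0.39,0],[-0.26,-0.39,0],[-0.26,-0.39,0],[-0.26,-0.39,0],[-0.26,-0.39,0]], roll=[0,0,0,0,0,0,0,0])

```text
clock: 1.35
eef_pos: [424.1, 116.4, 249.8]
eef_rot: [180.0, -0.0, 166.4]
wrist_force: [0.7, 0.2, 0.0]
width: 1.003
grasp_force: 0.0
```

Run:
```python
from h import *
c=cam('wrist');pickle.dump(c,open('w1.pkl','wb'));cv2.imwrite('pics/w1.png',c['frame'][:,:,::-1])
print(c['s']['eef_pos'],c['s']['eef_rot'],-c['R'].T@c['t'],proj(c,[[531,86,45],[414,114,33]]))
```

```text
[424.09387459 116.40080249 249.83358691] [ 1.79994643e+02 -2.51722886e-02  1.66383627e+02] [355.61378919 132.35146833 373.48313188] [[280.28039651 283.23145175]
 [279.7577347  180.68549585]]
```

View pics/w1.png

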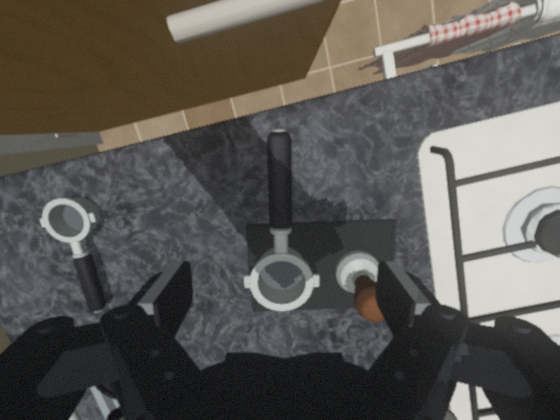

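The wrist picture shows the handle along column 280 (rows 131 to 228) and the rim centre at (281,282). Both match the projected estimates, and there is free room on both sides of the handle. Descending.

Run:
```python
from h import *
go([419.7,113,33],166.4)
```

```text
delta [ 0.0081 -0.0116  0.5421] roll 0.0008 | pos [424.  116.7 249.8] rot [-1.8000e+02 -2.0000e-02  1.6643e+02]
```

arm_command(hand=[1,1,1,1,1,1,1,1], delta_pos=[[0.008,-0.012,0.1],[0.008,-0.012,0.2],[0.008,-0.012,0.3],[0.008,-0.012,0.39],[0.008,-0.012,0.46],[0.008,-0.012,0.51],[0.008,-0.012,0.542],[0.008,-0.012,0.542]], roll=[0,0,0,0,0,0,0,0])

```text
clock: 2.07
eef_pos: [418.0, 112.2, 30.6]
eef_rot: [-179.8, -0.2, 166.5]
wrist_force: [-0.1, -0.2, -0.9]
width: 1.004
grasp_force: 0.0
```

arm_command(hand=[-1,-1,-1,-1,-1,-1,-1,-1], delta_pos=[[0,0,0],[0,0,0],[0,0,0],[0,0,0],[0,0,0],[0,0,0],[0,0,0],[0,0,0]], roll=[0,0,0,0,0,0,0,0], squeeze=80)

```text
clock: 2.73
eef_pos: [420.5, 112.1, 33.6]
eef_rot: [180.0, 0.0, 166.4]
wrist_force: [-1.5, 1.1, 4.8]
width: 0.289
grasp_force: 79.7
```

arm_command(hand=[-1,-1,-1,-1,-1,-1,-1,-1], delta_pos=[[0,0,-0.03],[0,0,-0.07],[0,0,-0.12],[0,0,-0.16],[0,0,-0.18],[0,0,-0.18],[0,0,-0.18],[0,0,-0.18]], roll=[0,0,0,0,0,0,0,0])

```text
clock: 3.4
eef_pos: [419.5, 111.5, 104.1]
eef_rot: [-179.9, -0.1, 166.3]
wrist_force: [0.6, 0.1, -3.2]
width: 0.289
grasp_force: 78.9
```

Run:
```python
from h import *
s=observe();print(s['eef_pos'],s['eef_rot'],s['wrist_force'],s['ft_torque'],s['grasp_force'])
w=cam('wrist');s2=cam('scene');t=cam('top')
cv2.imwrite('pics/lift.png',np.hstack([w['frame'][:,:,::-1][100:400,120:440],cv2.resize(s2['frame'][210:330,240:420,::-1],(450,300))]))
pickle.dump((w,s2,t),open('lift.pkl','wb'))
```

```text
[419.4514771  111.47189017 104.05803992] [-1.79936250e+02 -8.53358773e-02  1.66339571e+02] [ 0.60942848  0.05789451 -3.18323851] [0.02269359 0.2878026  0.04729229] 78.87977957725525
```

View pics/lift.png

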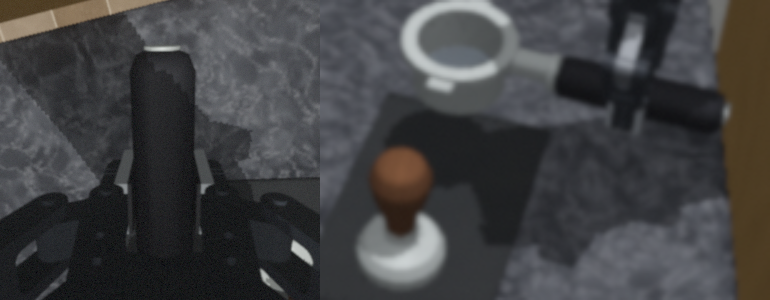

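It is lifted and held across the handle, and looks about level. In the right half the rim is at (460,40), clear of the tamper. Now I'll triangulate the rim centre and take the grinder references from the same views.

Run:
```python
from h import *
w,s,t=pickle.load(open('lift.pkl','rb'))
X=np.array([531.5,86,115.]);res=[]
for n,c,th in(('top',t,150),('scene',s,140)):
    p=proj(c,[X])[0];g=cv2.cvtColor(c['frame'],cv2.COLOR_RGB2GRAY);r=45
    x0,y0=(p-r).astype(int).clip(0);sub=g[y0:y0+2*r,x0:x0+2*r]
    for th in(130,150,170):
      cs,h=cv2.findContours((sub>th).astype(np.uint8),cv2.RETR_CCOMP,cv2.CHAIN_APPROX_NONE)
      for i,q in enumerate(cs):
        if h[0,i,3]>=0 and len(q)>45:
            e=cv2.fitEllipse(cv2.convexHull(q));e0=np.array(e[0])+[x0,y0];print(n,th,p.round(1),e0.round(1),np.round(e[1],1),len(q));
            if th==150: res.append((c,e0))
if len(res)==2:
    A=[];b=[]
    for c,e in res:
        o,d=ray(c,[e]);d=d[0]/np.linalg.norm(d);M=np.eye(3)-np.outer(d,d);A.append(M);b.append(M@o)
    Y=np.linalg.lstsq(np.vstack(A),np.hstack(b),rcond=None)[0];print('rim',Y,[proj(c,[Y])-e for c,e in res])
print('end pred top/scene')
# grinder: save crop of scene for fork
f=s['frame'];cv2.imwrite('pics/fork.png',cv2.resize(f[85:215,150:310,::-1],(738,600),interpolation=cv2.INTER_CUBIC))
print(w['s']['eef_pos'])
```

```text
top 130 [235.5 228.4] [235.4 229. ] [29.2 30.5] 82
top 150 [235.5 228.4] [235.4 229.2] [29.3 31.2] 84
end pred top/scene
[419.4514771  111.47189017 104.05803992]
```

View pics/fork.png

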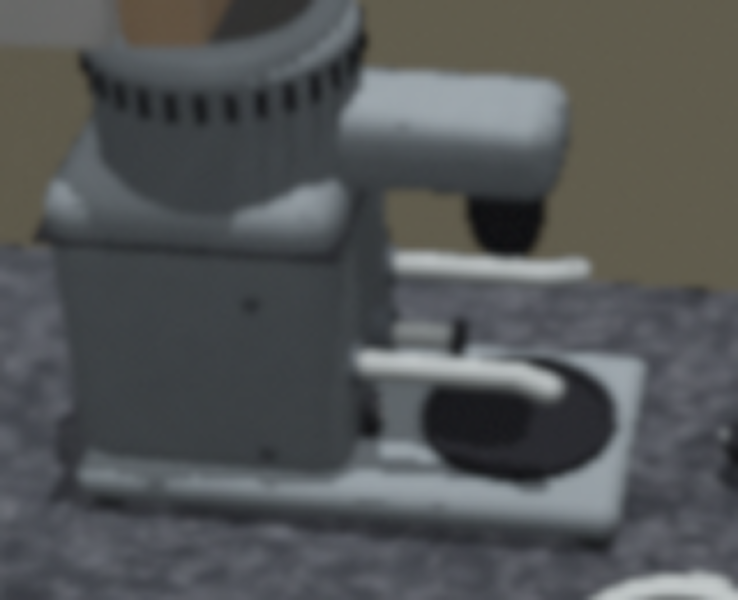

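Run:
```python
from h import *
w,s,t=pickle.load(open('lift.pkl','rb'))
print('rim top@115.5',plane(t,[[235.4,229.1]],115.5))
g=cv2.cvtColor(t['frame'],cv2.COLOR_RGB2GRAY).astype(float)
def sub(v): 
    d=np.abs(np.diff(cv2.GaussianBlur(v.reshape(1,-1),(3,1),0.8).ravel()));i=d.argmax();a=d[max(i-2,0):i+3];return (np.arange(max(i-2,0),max(i-2,0)+len(a))*a).sum()/a.sum()+.5
F=np.array([(x,205+sub(g[205:220,x])) for x in range(328,374,3)])
L=np.array([(315+sub(g[y,315:330]),y) for y in range(165,210,3)])
Rr=np.array([(370+sub(g[y,370:385]),y) for y in range(198,211,2)])
for n,P in(('front',F),('left',L),('right',Rr)):
    Q=plane(t,P,24)[:,:2];m=np.median(Q,0);d=cv2.fitLine(Q.astype(np.float32),cv2.DIST_HUBER,0,.1,.01).ravel();print(n,m.round(1),np.degrees(np.arctan2(d[1],d[0])).round(2),Q.std(0).round(2))
ob=np.array([[459,337],[640,362],[612,528],[507,248],[560,392],[590,270]])/4.6125+[150,85]
O=np.array([626.4,-153.6,0]);M=O+np.array([[20,0,68],[-57,-62,24],[-57,62,24],[0,0,120],[-25,46,79],[-25,-46,79]])
print(np.c_[ob,proj(s,M)].round(1))
```

```text
rim top@115.5 [[530.19062254  86.21314824 115.5       ]]
front [ 575.1 -154.9] 84.31 [ 5.04 30.23]
left [630.6 -94.3] -0.45 [28.98  4.57]
right [ 590.2 -212.3] -5.96 [8.84 1.51]
[[249.5 158.1 249.4 157.9]
 [288.8 163.5 288.7 160.6]
 [282.7 199.5 282.7 195.9]
 [259.9 138.8 258.4 137.4]
 [271.4 170.  267.9 168.2]
 [277.9 143.5 273.5 142.8]]
```

Run:
```python
from h import *
go([430,-153.6,104],180)
```

```text
delta [-0.1817 -0.6379  0.0012] roll -0.3036 | pos [419.7 111.5 104.3] rot [-1.7993e+02 -8.0000e-02  1.6634e+02]
```

arm_command(hand=[-1,-1,-1,-1,-1,-1,-1,-1], delta_pos=[[-0.012,-0.04,0],[-0.03,-0.11,0],[-0.055,-0.19,0],[-0.08,-0.28,0],[-0.105,-0.37,0],[-0.13,-0.46,0],[-0.15,-0.53,0],[-0.165,-0.58,0]], roll=[-0.02,-0.06,-0.1,-0.14,-0.18,-0.22,-0.26,-0.3])

```text
clock: 4.22
eef_pos: [428.8, -132.4, 104.9]
eef_rot: [-180.0, -0.0, 179.8]
wrist_force: [0.3, 1.1, -2.4]
width: 0.29
grasp_force: 78.9
```

Run:
```python
from h import *
go([430,-153.6,104],180)
```

```text
delta [-0.0031 -0.053   0.0022] roll -0.005 | pos [ 428.8 -132.4  104.9] rot [-1.7995e+02 -2.0000e-02  1.7978e+02]
```

arm_command(hand=[-1,-1,-1,-1,-1,-1,-1], delta_pos=[[0,-0.03,0.01],[0,-0.053,0.025],[0,-0.053,0.04],[0,-0.053,0.045],[0,-0.053,0.045],[0,-0.053,0.045],[0,-0.053,0.045]], roll=[0,0,0,0,0,0,0])

```text
clock: 4.8
eef_pos: [429.7, -149.8, 87.3]
eef_rot: [180.0, 0.0, 179.9]
wrist_force: [-0.2, 0.8, -2.3]
width: 0.294
grasp_force: 78.8
```

Run:
```python
from h import *
t=cam('top');s=cam('scene');pickle.dump((s,t),open('appr.pkl','wb'))
print(t['s']['eef_pos'],t['s']['eef_rot'])
a=cv2.resize(t['frame'][120:240,300:400,::-1],(500,600),interpolation=cv2.INTER_CUBIC)
cv2.imwrite('pics/appr_t.png',a)
b=s['frame'][100:220,210:370,::-1];cv2.imwrite('pics/appr_s.png',cv2.resize(b,(800,600),interpolation=cv2.INTER_CUBIC))
```

```text
[ 429.71170294 -149.79020405   87.33029096] [1.79988740e+02 1.02794666e-02 1.79905111e+02]
```

View pics/appr_t.png

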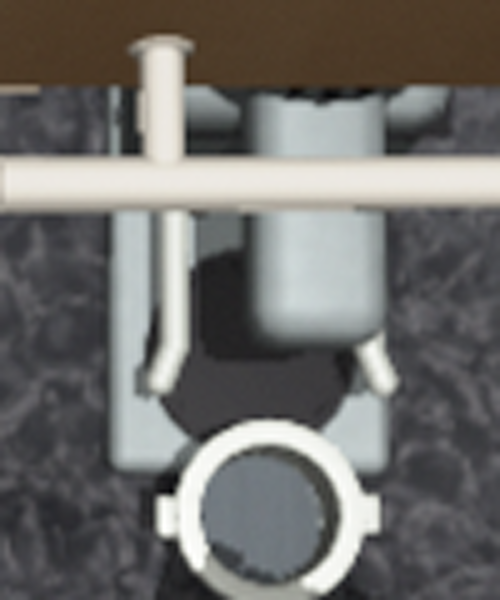

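View pics/appr_s.png

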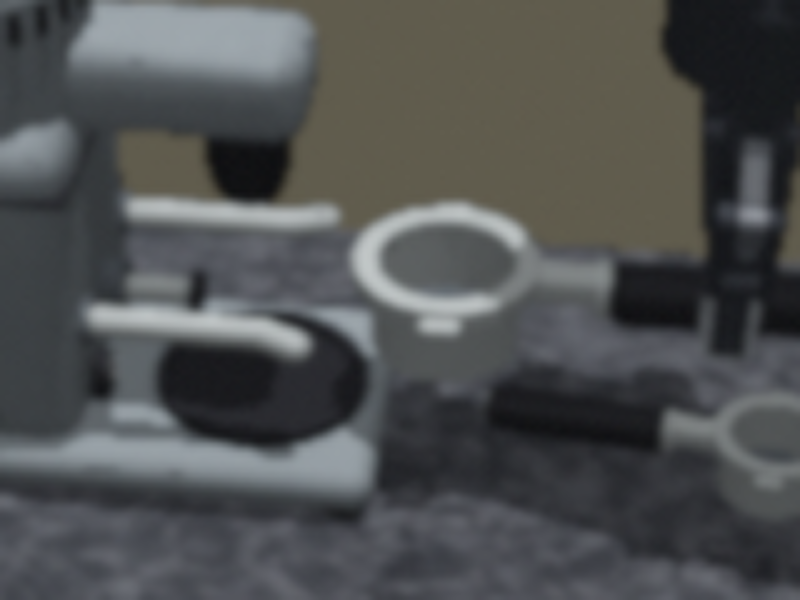

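The top crop shows lug ends at (157,515) and (380,513), bar tips at (160,385) and (385,385), and the left bar's axis at x≈175. The portafilter sits square and nearly centred. The scene crop shows it level, with the rim top above the bars.

Run:
```python
from h import *
s,t=pickle.load(open('appr.pkl','rb'))
P=lambda a,z:plane(t,np.array(a)/5+[300,120],z).round(1)
print('lugs',P([[157,515],[380,513]],96));print('ring',P([[175,514],[365,514],[270,418]],98.7))
g=cv2.cvtColor(t['frame'],cv2.COLOR_RGB2GRAY)
cs,h=cv2.findContours((g[200:242,330:378]>150).astype(np.uint8),cv2.RETR_CCOMP,cv2.CHAIN_APPROX_NONE)
for i,q in enumerate(cs):
    if len(q)>40: e=cv2.fitEllipse(q);print('ell',plane(t,[np.array(e[0])+[330,200]],98.7).round(1),np.round(e[1],1))
print('tips',P([[160,385],[385,385]],82));print('leftbar edges row260',P([[162,250],[188,250],[162,320],[188,320]],82))
print('plate',P([[112,455],[388,455],[250,470]],24))
def sub(a,b): 
    q=np.array([170,265])
# scene: rim/bar heights
S=lambda a,z:None
O=np.array([0,0,0])
ob=np.array([[438,205],[438,326],[350,262],[200,290]])/5+[210,100]
R=np.array([429.7+113.6,-149.8,0]);lug=R+np.array([[0,-45,95],[0,45,95],[38,0,98.7]]);print(np.c_[ob[:3],proj(s,lug)].round(1),ob[3],proj(s,[[646.4,-153.6,68]]))
```

```text
lugs [[ 543.1 -104.4   96. ]
 [ 543.6 -193.8   96. ]]
ring [[ 543.3 -111.3   98.7]
 [ 543.1 -187.2   98.7]
 [ 581.9 -150.1   98.7]]
ell [[ 548.  -151.8   98.7]] [35.7 47.4]
ell [[ 543.1 -148.3   98.7]] [28.7 29.9]
tips [[ 597.8 -108.1   82. ]
 [ 597.5 -200.5   82. ]]
leftbar edges row260 [[ 654.3 -109.9   82. ]
 [ 654.3 -120.6   82. ]
 [ 624.9 -109.4   82. ]
 [ 624.9 -120.1   82. ]]
plate [[ 575.1  -93.4   24. ]
 [ 574.7 -214.2   24. ]
 [ 568.3 -153.7   24. ]]
[[297.6 141.  300.8 139.5]
 [297.6 165.2 297.2 164.5]
 [280.  152.4 280.4 148.7]] [250. 158.] [[249.3711817  157.92206103]]
```

arm_command(hand=[-1,-1,-1,-1,-1,-1,-1,-1], delta_pos=[[0,-0.008,0],[0,-0.013,0.001],[-0.015,-0.013,0.002],[-0.035,-0.013,0.002],[-0.06,-0.013,0.002],[-0.08,-0.013,0.002],[-0.09,-0.013,0.002],[-0.09,-0.013,0.002]], roll=[0,0,0,0,0,0,0,0])

```text
clock: 5.57
eef_pos: [466.6, -155.7, 86.3]
eef_rot: [-180.0, 0.0, 179.9]
wrist_force: [-0.5, 0.4, -3.1]
width: 0.289
grasp_force: 78.9
```

Run:
```python
from h import *
t=cam('top');s=t['s'];pickle.dump(t,open('ins.pkl','wb'))
print(s['eef_pos'],s['eef_rot'],s['wrist_force'],s['ft_torque'])
cv2.imwrite('pics/ins.png',cv2.resize(t['frame'][120:240,300:400,::-1],(500,600),interpolation=cv2.INTER_CUBIC))
```

```text
[ 466.62836701 -155.65670224   86.28151843] [-1.79966069e+02  1.89206336e-03  1.79884232e+02] [-0.5224164   0.43046686 -3.08541788] [-0.00349894  0.24694252  0.0233356 ]
```

View pics/ins.png

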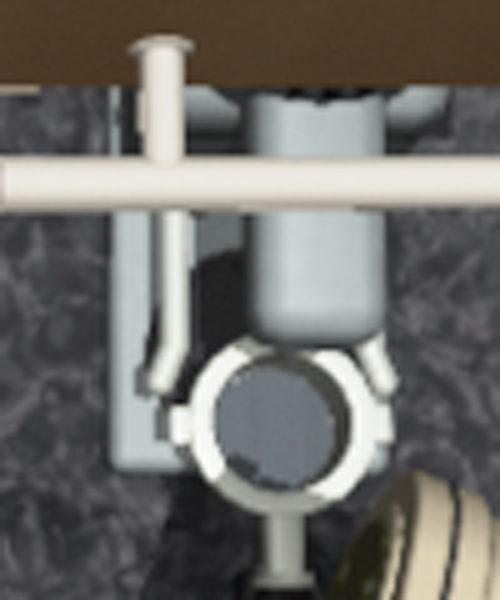

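The top crop shows the rim between the flared tips, with lug ends at (172,425) and (392,422). I'll recheck the lateral offset.

Run:
```python
from h import *
t=pickle.load(open('ins.pkl','rb'))
P=lambda a,z:plane(t,np.array(a)/5+[300,120],z).round(1)
print(P([[172,425],[392,422]],94),P([[188,424],[373,424]],97.5))
g=cv2.cvtColor(t['frame'],cv2.COLOR_RGB2GRAY)
def edges(y,a,b):
    v=cv2.resize(g[y:y+1,a:b].astype(np.float32),None,fx=10,fy=1,interpolation=cv2.INTER_CUBIC).ravel();d=np.diff(v);return a-.45+np.array([d.argmax(),d.argmin()])/10
for y in range(164,188,4):
    e=edges(y,327,345);print('bar',e,plane(t,[[x,y] for x in e],82)[:,1].round(1))
for y in(203,204,205):
    print('rim/lug',plane(t,[[edges(y,328,342)[0],y],[edges(y,370,384)[1],y]],94)[:,1].round(1))
```

```text
[[ 579.8 -111.3   94. ]
 [ 580.7 -200.2   94. ]] [[ 579.7 -117.3   97.5]
 [ 579.5 -191.7   97.5]]
bar [331.95 329.25] [-109.1 -103.5]
bar [331.95 329.25] [-109.  -103.4]
bar [331.95 338.75] [-108.9 -122.9]
bar [331.95 337.05] [-108.7 -119.3]
bar [331.95 337.05] [-108.6 -119.1]
bar [331.95 329.35] [-108.4 -103.1]
rim/lug [-110.2 -199.4]
rim/lug [-110.2 -199.3]
rim/lug [-110.1 -199.3]
```

arm_command(hand=[-1,-1,-1,-1,-1,-1,-1,-1], delta_pos=[[0,0.002,0],[-0.01,0.002,0],[-0.02,0.002,0],[-0.032,0.002,0],[-0.044,0.002,0],[-0.056,0.002,0],[-0.066,0.002,0],[-0.07,0.002,0]], roll=[0,0,0,0,0,0,0,0])

```text
clock: 6.28
eef_pos: [494.2, -155.0, 86.4]
eef_rot: [-180.0, 0.0, 179.9]
wrist_force: [0.4, 0.6, -3.1]
width: 0.291
grasp_force: 78.9
```

No contact yet. I'll go on slowly to meet the switch.

arm_command(hand=[-1,-1,-1,-1,-1,-1,-1,-1], delta_pos=[[-0.003,0,0],[-0.006,0,0],[-0.01,0,0],[-0.014,0,0],[-0.018,0,0],[-0.022,0,0],[-0.025,0,0],[-0.025,0,0]], roll=[0,0,0,0,0,0,0,0])

```text
clock: 6.95
eef_pos: [503.0, -155.1, 86.1]
eef_rot: [180.0, -0.1, 179.8]
wrist_force: [-5.7, 0.5, -0.6]
width: 0.286
grasp_force: 79.1
```

arm_command(hand=[-1,-1,-1,-1,-1,-1,-1,-1], delta_pos=[[-0.003,0,0],[-0.006,0,0],[-0.009,0,0],[-0.012,0,0],[-0.015,0,0],[-0.017,0,0],[-0.017,0,0],[-0.017,0,0]], roll=[0,0,0,0,0,0,0,0])

```text
clock: 7.62
eef_pos: [509.0, -155.2, 85.9]
eef_rot: [180.0, -0.2, 179.8]
wrist_force: [-8.4, 0.0, 0.6]
width: 0.289
grasp_force: 79.3
```

Run:
```python
from h import *
t=cam('top');sc=cam('scene');s=observe();pickle.dump((t,sc),open('fin.pkl','wb'))
print(s['eef_pos'],s['eef_rot'],s['wrist_force'],s['ft_torque'],s['clock'])
a=cv2.resize(t['frame'][140:240,320:390,::-1],(385,550),interpolation=2);b=cv2.resize(sc['frame'][110:200,210:270+0,::-1],(367,550),interpolation=2)
cv2.imwrite('pics/fin.png',np.hstack([a,b]))
```

```text
[ 509.03356259 -155.16230171   85.95968842] [ 1.79969936e+02 -1.47218162e-01  1.79817020e+02] [-9.28054215  0.73339158  0.48055212] [0.10782602 1.65176998 0.0558989 ] 7.7167
```

View pics/fin.png

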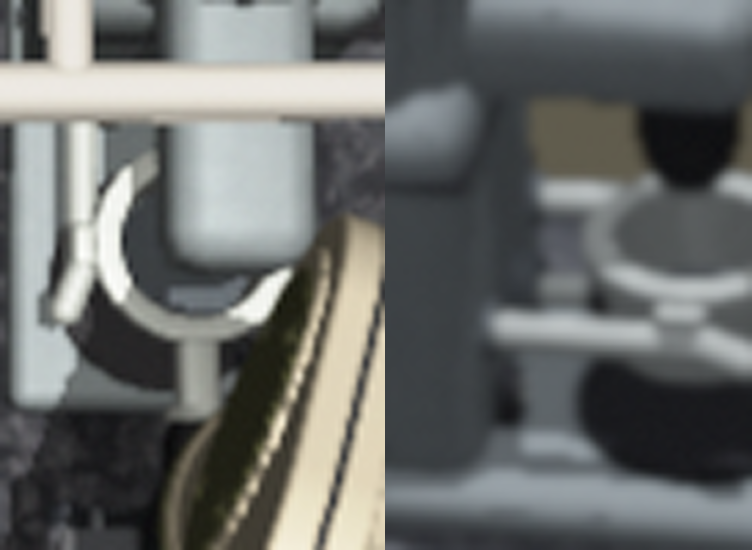

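The rim sits between the bars, level with them, under the nose. Its left lug is at (83,240) in the top half and (680,322) in the scene half. Now checking the depth.

Run:
```python
from h import *
t,s=pickle.load(open('fin.pkl','rb'))
print('lug top',plane(t,[[320+83/5.5,140+240/5.5]],95),'lug scene',plane(s,[[210+(680-385)/6.117,110+322/6.11]],92))
print('rim front bottom (top view)',plane(t,[[320+190/5.5,140+338/5.5]],96))
A=proj(s,[[x,-109.4,92] for x in(620,622,624,626)]);print(A)
```

```text
lug top [[ 623.39917807 -113.29325856   95.        ]] lug scene [[ 620.20411327 -105.84731104   92.        ]]
rim front bottom (top view) [[ 586.59923576 -151.79750559   96.        ]]
[[258.59151388 161.66414956]
 [257.58906072 161.59399491]
 [256.58706978 161.52392611]
 [255.58554426 161.4539433 ]]
```

arm_command(hand=[-1,-1,-1,-1,-1,-1,-1,-1], delta_pos=[[-0.002,0,0],[-0.004,0,0],[-0.006,0,0],[-0.008,0,0],[-0.008,0,0],[-0.008,0,0],[-0.008,0,0],[-0.008,0,0]], roll=[0,0,0,0,0,0,0,0])

```text
clock: 8.38
eef_pos: [511.9, -155.2, 85.9]
eef_rot: [180.0, -0.2, 179.8]
wrist_force: [-9.4, 0.7, 1.1]
width: 0.29
grasp_force: 79.4
```

Run:
```python
from h import *
for i in range(4):
    sc=cam('scene');s=observe();print(s['eef_pos'].round(2),s['wrist_force'].round(2),s['ft_torque'].round(2),s['grasp_force'],s['clock'],np.abs(s['joint_vel']).max())
t=cam('top')
a=cv2.resize(t['frame'][140:240,320:390,::-1],(385,550),interpolation=2);b=cv2.resize(sc['frame'][110:200,210:270,::-1],(367,550),interpolation=2)
cv2.imwrite('pics/fin2.png',np.hstack([a,b]))
```

```text
[ 511.92 -155.22   85.89] [-9.38  0.85  0.77] [0.13 1.89 0.09] 79.39499616622925 8.4333 0.08780474682994903
[ 511.93 -155.24   85.9 ] [-9.38  1.    0.69] [0.12 1.82 0.07] 79.39427733421326 8.4833 0.13714679034589708
[ 511.92 -155.22   85.89] [-9.7   0.31  0.63] [0.08 1.85 0.07] 79.39453840255737 8.5333 0.09285834887926758
[ 511.93 -155.22   85.87] [-9.47  0.56  0.64] [0.16 1.87 0.08] 79.39542174339294 8.5833 0.1047421437063541
```

View pics/fin2.png

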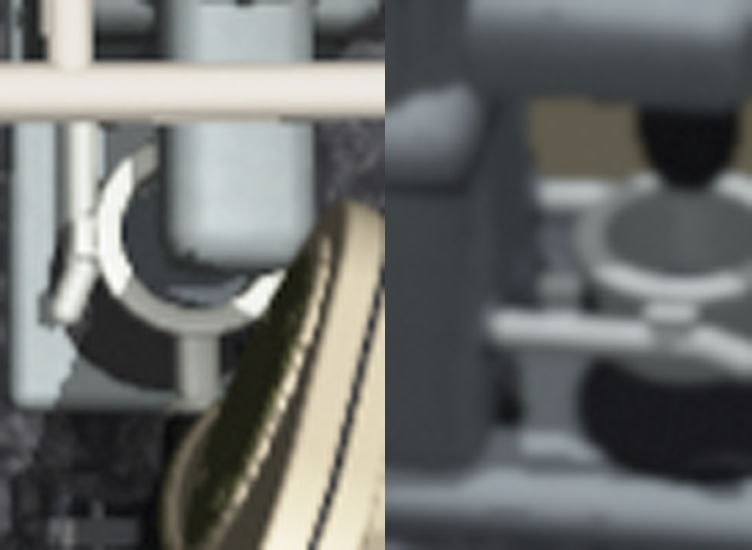

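The rim is now centred under the chute. The left lug is at (670,318) in the scene half, about 3 mm further in than before. The push is about 9.4 N, which puts the switch about 11 mm in, and the arm is at rest. Handing in.

```bash
python3 -c "
from workcell import *
print(job_done())"
```

```text
the job is handed in; nothing more can be done
None
```

I handed the job in with the portafilter in the fork under the chute and still gripped at about 79 N. By force and camera estimates its cup holds the switch about 11 mm in, with a push of about 9.4 N; no verdict came back.

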